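Wedge the sprung catch up and draw out the vial tray

ROBOT

A 6-joint arm with a two-finger parallel gripper is mounted at the origin on a cart in front of the work surface, level with it; the furniture and walls round the work are solid. World frame = base frame: x ahead of the robot, y to its left, z up, the work surface at z = 0. Lengths are in m, angles in rad, forces in N, time in s.
With the tool pointing down it reaches from about 0.25 to 0.725 m from the base axis. Payload 4 kg.
Tool frame: the origin (TCP) lies midway between the tips of the shut fingers; the grasp point (between the pads) lies 19 mm behind it; z points along the fingers, y is the line along which they close (so a half turn about z gives the same grasp; the last joint's range is limited). The gripper opens to 85 mm and grips with 20 to 120 N. Pads are 22 mm wide; open, the fingers measure 114 mm over their backs; the gripper's body (76 mm by 85 mm) begins 54 mm behind the grasp point. The pads swing forward as they close: fully open they stand 13 mm farther back than shut.
Start: joints at [-1.221, 0.241, 0.005, 1.335, 0, 1.571], TCP at [0.171, -0.47, 0.231] pointing down, gripper open.
Joint ranges: [-2.72, 2.72], [-1.05, 1.87], [-1.09, 1.28], [-1.99, 2.15], [-1.42, 1.44], [-3.14, 3.14]. Speed limits (rad/s): [2.79, 2.79, 3.14, 3.14, 3.14, 3.14].

INTERFACE

Orientations are given as a unit quaternion [x, y, z, w].
In Python, from workcell import bot gives the robot as it stands. The module is installed in compiled form; this text tells all that it offers.
- The arm moves only by the tool jog_arm, never from a script. Its argument "deltas" is a list of rows, each an object with "fingers": the opening, from 0 (shut) to 1 (fully open); "delta_pos": the shift along the tool's x, y, z normalised to -1 to 1, where 1 is 300 mm, a list of three; "yaw": the turn about the tool's z normalised to -1 to 1, where 1 is pi/4 rad. A call has 1 to 12 rows; each row is the pose to reach, as a shift and turn from the pose commanded when the call began, along the tool's axes at that moment; what a row does not reach only later rows make up. A row lasts 1/10 s, in which the tool goes at most 50 mm and 8.59 degrees, less where a joint would pass 70% of its speed; a pose out of reach is approached as far as the arm can. A call with a number of a shift or a turn outside -1 to 1 is refused whole. A call with a gripper value outside its range is refused whole. The fingers move at their own pace and stop on an object; the grip force is fixed at half the most. Time passes only in rows, so rows that repeat a pose let the fingers close. It gives the time, the measured TCP pose, the force, the opening and the grip force at its end, in the units of the state.
- bot.get_obs(): the state, without advancing time (a new reading comes with each control period).
- bot.camera(name): name is "scene" or "top" or "wrist"; returns a dict with "image" (384x512x3 uint8, red, green, blue), "range_z" (384x512 float32, m along the optical axis (not along the pixel's ray), 0 where there is no reading), "fx", "fy", "cx", "cy" (pixels), "rvec" (rotation vector, rad) and "tvec" (3), from world to camera coordinates, as OpenCV has them. Camera axes: x right, y down, z forward; pixel columns grow to the right and rows downward; lengths in m; the calibration is good to about 2 mm. A picture is of the moment at which its call begins.
- bot.job_done(): hands the job in; it is judged then, once.
The state is a dict: "clock": time; "joint_pos": joint angles; "joint_vel": joint speeds; "tau": joint torques, N m; "eef_pos": TCP position; "tool_rot": TCP orientation; "ft_force": force on the tool from outside, world axes, zero at the start; "ft_torque": the same for the moment, N m; "grip_width": finger opening in m; "grasp_force": force on a finger pad.
Only numpy, scipy, OpenCV 4.12 (cv2) and the standard library are available. Lean on these libraries where they do the work, as an engineer would, in place of code of your own. Each camera call takes 0.05 s, during which the arm holds its last target. There are 200 camera calls.

TASK

The vial tray in the docking station is locked by a sprung catch that drops shut as soon as it is let go. Push the wooden wedge under the catch's upturned tip until the catch stays up on it with your hand off, then draw the tray straight out by its wire loop, keeping it level, until it stands flat on the bench wholly clear of the guide rails. Leave the wedge holding the catch up, and do not disturb the calibration weight and the tweezers.

Things in the scene. Friction and masses are not known exactly. Their poses are not given: they have to be found in the camera images.
- dock: docking station, fixed: white rear housing 34 x 150 x 54 mm and two lipped aluminium guide rails 18 mm high along its x. Origin on the bench midway between the rails; +x to the housing (away from the robot), +y left, z up; the tray comes out along -x. Rails: x -45 to +51 mm, inner faces y +-52, outer +-62. Catch bracket: x +40 to +64, y -96 to -64, 39 mm high
- catch (a joint): lift of the sprung catch, rad, 0 shut to 0.35: a flat steel lever 22 mm wide outside the right (-y) rail, turning about a pin along y at the dock's x +52, z 24 mm; its front end lifts. Spring: 2.5 N down at the front when shut, 4.5 N at 0.14. Shut, its underside is 14 mm above the bench. Resting on the wedge's 30 mm high part it reads about 0.14 or more
- catch_mouth (a point): fixed point, dock frame (-66, -80, 14) mm: middle of the shut catch's underside at the bend where its ski-like tip turns up (tip end at x -86, 34 mm above the bench). The wedge goes in here along the dock's +x, lying on the bench
- wedge: loose plain hardwood wedge 105 x 26 (y) x 30 mm, 60 g, on its base. Origin at the centre of its underside, z up, thin end to +x. Full 30 mm height from x -52.5 to -2.5 mm, then a straight slope to 6 mm high at x +52.5. To hold safely its full-height part must reach some 10 mm behind the catch's bend, where friction keeps it; pushing in takes about 8 N
- wedge_tip (a point): middle of the bottom edge of the wedge's thin end
- tray: loose vial tray, about 0.4 kg, on the bench between the rails: aluminium base plate 90 (x) x 98 (y) x 11 mm, white rack block on it up to 37 mm with four capped vials clipped fast in it (tops at 65 mm), wire loop in front. Origin at the centre of its underside, axes as the dock's; home at the dock's origin. The rails' lips keep it from being lifted
- loop (a point): middle of the front bar of the tray's pull loop, 22 mm above the tray's underside, 95 mm in front of its centre (-x). The bar is 8 mm round steel along y; the opening behind it, free from above, is 46 mm wide (y) and 46 mm deep (x) to the plate's edge: it takes closed fingertips, or the bar can be pinched
- weight: loose cylindrical calibration weight with knob, 30 mm across, 48 mm tall; a bystander; origin at the centre of its underside
- tweezers: loose steel tweezers lying flat to the right of the dock, 119 mm long, 15 mm wide, 9 mm high; a bystander; origin under its centre
- catch_tooth (a point): foot of the catch's tooth, dock frame (-52, -44, 3) mm when shut, moves with the catch. The tooth (12 mm wide in y, 10 mm in x) stands 2 mm in front of the tray's base plate and blocks it; above 0.09 rad of lift it clears the plate
Things that resemble listed ones, but are neither listed nor needed, are in the scene too. Of the things that look like the wedge, take the one that is nearest to the robot's base at the start.

How it is judged:
By the outcome, as a careful person would: the job done as asked, in the order asked, and still so for the second after the job is handed in, with the robot touching nothing.
It also fails if it takes over 72 s, if anything falls off the work surface, if the arm or the gripper's body presses on something with over 40 N, if the wrist force passes 120 N, or if a joint passes its speed limit or range.

## Working session

There is one attempt and no reset: what is moved stays moved. The work goes in short steps, Python scripts to look and compute and a tool call to move; the robot and the scene stay as the last step left them, time stands still between calls to the robot, and variables do not carry over. Pictures are saved under pics/ and viewed, at most 10 in all, crops included, and the job is handed in when it is done.

Besides the shell and the picture viewer there is one more tool, called after "Call:" by a JSON object that holds its "method" and its "body". jog_arm: Moves the arm, as the interface text tells. Scaled input: -1 to 1 covers 300 mm each way for a shift and pi/4 rad each way for a turn. Its arguments: {"type":"object","properties":{"deltas":{"type":"array","items":{"type":"object","properties":{"fingers":{"type":"number"},"delta_pos":{"type":"array","items":{"type":"number"}},"yaw":{"type":"number"}}}}},"required":["deltas"]}

```bash
mkdir -p pics; cat > h.py <<'E'
import numpy as np, cv2
from workcell import bot
def cam(n):
    c=bot.camera(n); c['R']=cv2.Rodrigues(np.array(c['rvec'],float))[0]; c['t']=np.array(c['tvec'],float).ravel(); return c
def cloud(c):
    v,u=np.mgrid[0:384,0:512]; z=c['range_z']
    p=np.stack([(u-c['cx'])/c['fx']*z,(v-c['cy'])/c['fy']*z,z],-1)
    w=(p-c['t'])@c['R']; w[z==0]=np.nan; return w
def ray(c,u,v,h):
    d=c['R'].T@np.array([(u-c['cx'])/c['fx'],(v-c['cy'])/c['fy'],1]); o=-c['R'].T@c['t']
    return o+d*(h-o[2])/d[2]
def save(c,f,s=1.5,crop=None):
    im=c['image'][:,:,::-1]
    if crop: im=im[crop[1]:crop[3],crop[0]:crop[2]]
    cv2.imwrite(f,cv2.resize(im,None,fx=s,fy=s,interpolation=cv2.INTER_CUBIC))
E
python3 - <<'E'
from h import *
for n in('scene','top'):
    c=cam(n); save(c,f'pics/{n}0.png'); np.savez(f'{n}0.npz',**c); print(n,-c['R'].T@c['t'])
o=bot.get_obs(); print(o['clock'],o['eef_pos'],o['tool_rot'],o['ft_force'],o['grip_width'])
E
```

```text
scene [ 0.22970638 -0.81440922  0.41333272]
top [ 0.4741449  -0.09448817  1.06728014]
0.1 [ 0.17116177 -0.4691837   0.23049547] [ 9.84744417e-01  1.74004403e-01 -1.66036238e-04 -9.34568876e-04] [-0.18322938  0.06277117 -1.17726888] 0.08530501897550297
```

View pics/top0.png

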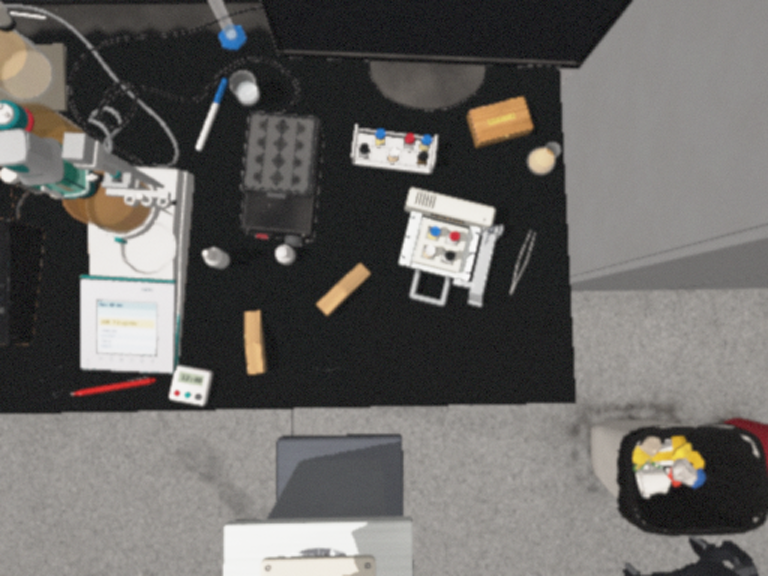

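View pics/scene0.png

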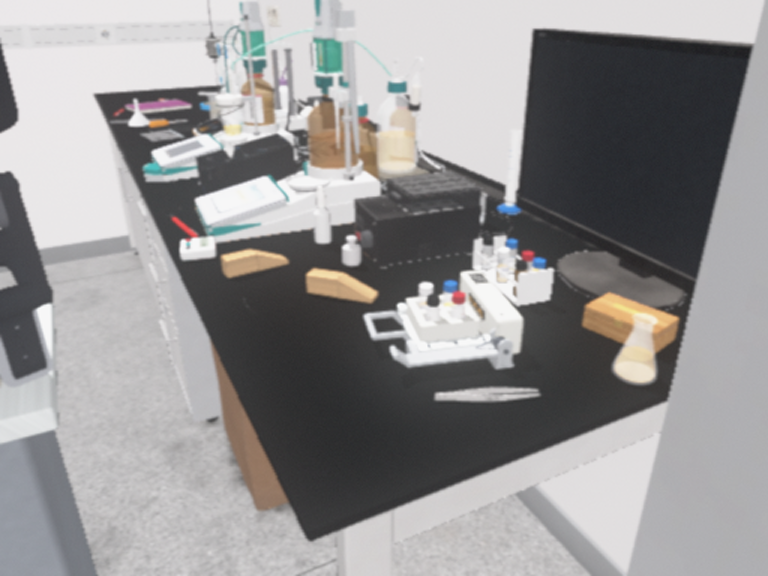

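Top picture: dock at about (450,235), with the catch on its right side at (485,265) and the loop at (430,290). There are two wedge lookalikes, at (255,342) and (343,289). Weight-like items are at (215,258) and (285,255), and the tweezers at (523,262). Next I measure these.

```bash
cat > m.py <<'E'
from h import *
c=dict(np.load('top0.npz')); w=cloud(c); im=c['image']
hsv=cv2.cvtColor(im,cv2.COLOR_RGB2HSV)
m=cv2.inRange(hsv,(8,70,90),(25,255,255)); 
for ct in cv2.findContours(m,0,2)[0]:
    if cv2.contourArea(ct)<120: continue
    k=np.zeros(m.shape,np.uint8); cv2.drawContours(k,[ct],-1,1,-1)
    p=w[(k>0)]; p=p[np.isfinite(p[:,2])]
    x,y,_,_=cv2.boundingRect(ct); print('wood px',x,y,'mean',p.mean(0).round(3),'zmax',np.percentile(p[:,2],98).round(3))
    p=p[(p[:,2]>.004)]; r=cv2.minAreaRect((p[:,:2]*1000).astype(np.float32)); print('  rect mm',np.round(r[0]),np.round(r[1]),round(r[2],1),'dist',np.hypot(*r[0]).round())
    hi=p[p[:,2]>.026]; print('  high part',len(hi),hi.mean(0).round(3) if len(hi) else'')
# dock housing: height 0.046..0.06 region
x0=(265,120,345,210)
s=np.zeros(m.shape,bool); s[118:210,262:345]=True
print('dock heights', np.nanpercentile(w[s][:,2],[5,50,90,99]).round(3))
mm=s&(w[...,2]>.049)&(w[...,2]<.058)
n,l,st,ce=cv2.connectedComponentsWithStats(mm.astype(np.uint8))
for i in range(1,n):
    if st[i,4]>60:
        p=w[l==i]; r=cv2.minAreaRect((p[:,:2]*1000).astype(np.float32)); print('housing?',ce[i].round(),st[i,4],np.array(r[0]).round(1),np.array(r[1]).round(1),round(r[2],2),np.median(p[:,2]).round(4))
for n_,uv in dict(weightA=(143,172),weightB=(190,170),tw=(349,175),loop=(286,200),catchtip=(317,202)).items():
    print(n_,w[uv[1],uv[0]].round(3), ray(c,*uv,.02).round(3))
o=bot.get_obs()
E
python3 m.py
python3 - <<'E'
from h import *
c=dict(np.load('scene0.npz')); save(c,'pics/scrop.png',3.2,(130,150,370,290))
E
```

```text
wood px 421 290 mean [ 0.13  -0.889 -0.586] zmax -0.42
  rect mm [0. 0.] [0. 0.] 0.0 dist 0.0
  high part 0 
wood px 162 206 mean [0.455 0.107 0.021] zmax 0.034
  rect mm [456. 109.] [107.  31.] 6.4 dist 468.0
  high part 249 [0.435 0.104 0.03 ]
wood px 211 175 mean [ 0.545 -0.047  0.022] zmax 0.034
  rect mm [547. -46.] [ 30. 105.] 43.8 dist 549.0
  high part 256 [ 0.531 -0.032  0.03 ]
wood px 41 123 mean [0.652 0.29  0.187] zmax 0.223
  rect mm [655. 298.] [43. 90.] 15.4 dist 720.0
  high part 939 [0.652 0.288 0.189]
wood px 14 69 mean [0.808 0.41  0.128] zmax 0.152
  rect mm [764. 376.] [205.  43.] 43.0 dist 852.0
  high part 491 [0.808 0.41  0.128]
wood px 311 64 mean [ 0.837 -0.327  0.03 ] zmax 0.037
  rect mm [ 841. -333.] [ 68. 111.] 15.4 dist 905.0
  high part 861 [ 0.838 -0.328  0.033]
wood px 0 20 mean [0.919 0.471 0.134] zmax 0.163
  rect mm [916. 476.] [21. 76.] 61.4 dist 1032.0
  high part 457 [0.919 0.471 0.134]
dock heights [-0.002  0.003  0.053  0.065]
housing? [300. 138.] 731 [ 680.1 -232.7] [149.4  34.8] 74.72 0.0542
weightA [0.596 0.163 0.063] [0.601 0.174 0.02 ]
weightB [0.601 0.048 0.049] [0.604 0.052 0.02 ]
tw [ 0.587 -0.368 -0.002] [ 0.585 -0.362  0.02 ]
loop [ 0.522 -0.196  0.022] [ 0.522 -0.196  0.02 ]
catchtip [ 0.515 -0.274  0.036] [ 0.516 -0.276  0.02 ]
```

View pics/scrop.png

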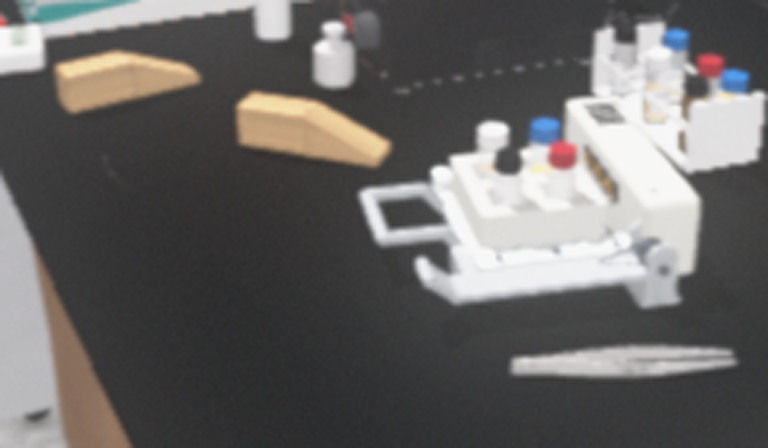

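Candidates for the wedge: A at top px (255,342)/1.5, 468 mm from the base, and B at (343,289)/1.5, 549 mm. Both are 105 x 26 x 30 and the crop shows the same shape. A (crop px 125,80) is nearest to the base, so I take A. Its thin end points to +x. The dock fits well: housing 149x35, top at 54 mm, x-axis heading -15.3°.

```bash
cat >> h.py <<'E'
from scipy.spatial.transform import Rotation as Rn
def heading():
    return np.degrees(np.arctan2(*Rn.from_quat(bot.get_obs()['tool_rot']).as_matrix()[:2,0][::-1]))
def go(p,hd=None,frm=None,fh=None):
    "normalised deltas from pose (default measured) to world p, tool-x heading hd deg"
    o=bot.get_obs(); a=np.array(o['eef_pos'] if frm is None else frm); h=heading() if fh is None else fh
    r=np.radians(h); d=np.array(p)-a; ex=np.array([np.cos(r),np.sin(r),0]); ey=np.array([np.sin(r),-np.cos(r),0])
    y=0 if hd is None else (h-hd)/45
    out=np.array([d@ex,d@ey,-d[2]])/.3; print('delta',out.round(4),'yaw',round(y,4),'dist',np.linalg.norm(d).round(3)); return out
D=np.array([.6145,-.2148]); DH=-15.3
def dock(x,y,D=None,h=None):
    D=globals()['D'] if D is None else D; r=np.radians(DH if h is None else h)
    return D+np.array([x*np.cos(r)-y*np.sin(r),x*np.sin(r)+y*np.cos(r)])/1000
E
python3 -c "
from h import *
print(heading()); go((.295,-.18,.22),10)
go((.40,.10,.22),8,(.295,-.18,.22),10)"
```

```text
20.04146069847942
delta [ 0.7181 -0.7641  0.035 ] yaw 0.2231 dist 0.315
delta [ 0.5068 -0.8584 -0.    ] yaw 0.0444 dist 0.299
```

Call:
{"method": "jog_arm", "body": {"deltas": [{"delta_pos": [0.718, -0.764, 0.035], "yaw": 0.223, "fingers": 0.7}, {"delta_pos": [0.718, -0.764, 0.035], "yaw": 0.223, "fingers": 0.7}, {"delta_pos": [0.718, -0.764, 0.035], "yaw": 0.223, "fingers": 0.7}, {"delta_pos": [0.718, -0.764, 0.035], "yaw": 0.223, "fingers": 0.7}, {"delta_pos": [0.718, -0.764, 0.035], "yaw": 0.223, "fingers": 0.7}, {"delta_pos": [0.718, -0.764, 0.035], "yaw": 0.223, "fingers": 0.7}, {"delta_pos": [0.718, -0.764, 0.035], "yaw": 0.223, "fingers": 0.7}, {"delta_pos": [0.718, -0.764, 0.035], "yaw": 0.223, "fingers": 0.7}]}}

```text
clock: 0.9
eef_pos: [0.2954, -0.1785, 0.2206]
tool_rot: [0.996, 0.09, -0.0, -0.0]
ft_force: [0.0, 0.3, 0.2]
grip_width: 0.0598
grasp_force: 0.0
```

Call:
{"method": "jog_arm", "body": {"deltas": [{"delta_pos": [0.507, -0.858, 0], "yaw": 0.044, "fingers": 0.7}, {"delta_pos": [0.507, -0.858, 0], "yaw": 0.044, "fingers": 0.7}, {"delta_pos": [0.507, -0.858, 0], "yaw": 0.044, "fingers": 0.7}, {"delta_pos": [0.507, -0.858, 0], "yaw": 0.044, "fingers": 0.7}, {"delta_pos": [0.507, -0.858, 0], "yaw": 0.044, "fingers": 0.7}, {"delta_pos": [0.507, -0.858, 0], "yaw": 0.044, "fingers": 0.7}, {"delta_pos": [0.507, -0.858, 0], "yaw": 0.044, "fingers": 0.7}, {"delta_pos": [0.507, -0.858, 0], "yaw": 0.044, "fingers": 0.7}, {"delta_pos": [0.507, -0.858, 0], "yaw": 0.044, "fingers": 0.7}]}}

```text
clock: 1.8
eef_pos: [0.4038, 0.0733, 0.2205]
tool_rot: [0.996, 0.083, -0.002, -0.01]
ft_force: [-0.3, -0.3, 0.0]
grip_width: 0.0597
grasp_force: 0.0
```

```bash
cat > w.py <<'E'
from h import *
import sys
c=cam('wrist'); save(c,'pics/w%s.png'%sys.argv[1],1.3)
w=cloud(c); hsv=cv2.cvtColor(c['image'],cv2.COLOR_RGB2HSV)
m=cv2.inRange(hsv,(8,60,60),(25,255,255))
print('cam',-c['R'].T@c['t'],bot.get_obs()['eef_pos'],heading(),bot.get_obs()['ft_force'])
for ct in cv2.findContours(m,0,2)[0]:
    if cv2.contourArea(ct)<800: continue
    k=np.zeros(m.shape,np.uint8); cv2.drawContours(k,[ct],-1,1,-1)
    p=w[k>0]; p=p[np.isfinite(p[:,2])&(p[:,2]>.004)&(p[:,2]<.04)]
    if len(p)<300: continue
    r=cv2.minAreaRect((p[:,:2]*1000).astype(np.float32)); print(cv2.boundingRect(ct),'all',np.round(r[0],1),np.round(r[1],1),round(r[2],1))
    q=p[p[:,2]>.0285]
    if len(q)>100:
        r=cv2.minAreaRect((q[:,:2]*1000).astype(np.float32)); print('  flat',len(q),np.round(r[0],1),np.round(r[1],1),round(r[2],1),np.median(q[:,2]).round(4))
E
python3 w.py 1
```

```text
cam [0.47701559 0.0822125  0.36212079] [0.40380498 0.07329985 0.22063423] 9.531870369830923 [0.68117029 0.75294562 0.4394301 ]
(223, 71, 30, 95) all [458.  105.7] [105.1  26.1] 6.2
  flat 732 [433.1 103. ] [54.9 25.9] 6.1 0.0292
(335, 23, 95, 77) all [546.6 -48.9] [ 26.2 105.4] 43.9
  flat 854 [528.9 -30.4] [25.8 53.4] 43.8 0.0292
```

View pics/w1.png

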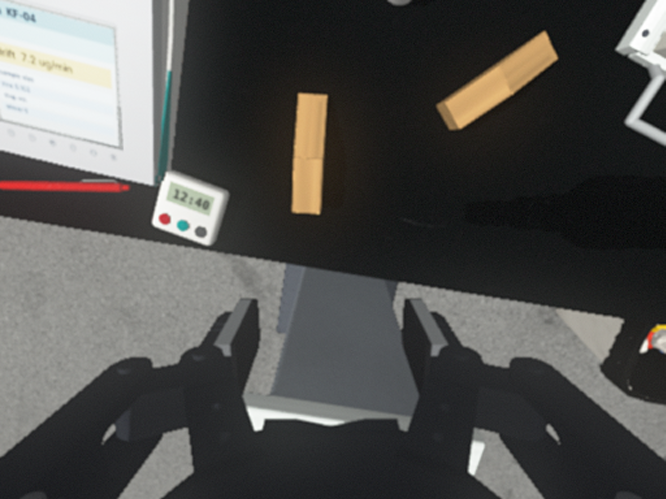

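The wrist picture shows wedge A at (308,155), its thin end upward in the picture (+x), and B at (500,80). The timer and pen are clear of the fingers.

Call:
{"method": "jog_arm", "body": {"deltas": [{"delta_pos": [0, 0, 0], "yaw": 0, "fingers": 0.7}]}}

```text
clock: 1.95
eef_pos: [0.4039, 0.0735, 0.2209]
tool_rot: [0.996, 0.083, -0.001, -0.01]
ft_force: [1.5, -0.4, -0.0]
grip_width: 0.0599
grasp_force: 0.0
```

```bash
python3 -c "
from h import *
print(bot.get_obs()['eef_pos'],heading()); go((.4202,.1016,.06),6.2); go((.4202,.1016,.003),6.2)"
```

```text
[0.40394249 0.0735447  0.22086111] 9.5468203141311
delta [ 0.069  -0.0832  0.5362] yaw 0.0744 dist 0.164
delta [ 0.069  -0.0832  0.7262] yaw 0.0744 dist 0.22
```

Call:
{"method": "jog_arm", "body": {"deltas": [{"delta_pos": [0.069, -0.083, 0.5], "yaw": 0.074, "fingers": 0.7}, {"delta_pos": [0.069, -0.083, 0.5], "yaw": 0.074, "fingers": 0.7}, {"delta_pos": [0.069, -0.083, 0.5], "yaw": 0.074, "fingers": 0.7}, {"delta_pos": [0.069, -0.083, 0.5], "yaw": 0.074, "fingers": 0.7}, {"delta_pos": [0.069, -0.083, 0.5], "yaw": 0.074, "fingers": 0.7}]}}

```text
clock: 2.45
eef_pos: [0.4221, 0.0752, 0.0692]
tool_rot: [0.997, 0.073, -0.005, -0.022]
ft_force: [0.7, 0.1, -0.0]
grip_width: 0.0597
grasp_force: 0.0
```

```bash
python3 -c "
from h import *
print(bot.get_obs()['eef_pos'],heading(),Rn.from_quat(bot.get_obs()['tool_rot']).as_matrix()[:,2]); go((.4202,.1016,.003),6.2)"
```

```text
[0.42214781 0.0751775  0.06922518] 8.374689461963845 [-0.01359698  0.04246466 -0.99900544]
delta [ 0.0064 -0.0881  0.2208] yaw 0.0483 dist 0.071
```

```bash
python3 -c "
from h import *
o=bot.get_obs()
for k in ('joint_pos','joint_vel','tau'): print(k,np.round(o[k],3))"
```

```text
joint_pos [ 0.145  0.257 -0.436  0.885  0.044  3.141]
joint_vel [ 0.    -0.045  0.056  0.043 -0.008  0.001]
tau [ 1.3500e-01 -3.1824e+01  1.9880e+01 -4.7300e-01  1.9100e-01 -1.0000e-03]
```

Joint 6 is at its limit. Turning half way round gives the same grasp with margin.

Call:
{"method": "jog_arm", "body": {"deltas": [{"delta_pos": [0, 0, -0.1], "yaw": -0.19, "fingers": 0.7}, {"delta_pos": [0, 0, -0.2], "yaw": -0.38, "fingers": 0.7}, {"delta_pos": [0, 0, -0.2], "yaw": -0.57, "fingers": 0.7}, {"delta_pos": [0, 0, -0.2], "yaw": -0.76, "fingers": 0.7}, {"delta_pos": [0, 0, -0.2], "yaw": -0.95, "fingers": 0.7}, {"delta_pos": [0, 0, -0.2], "yaw": -1, "fingers": 0.7}]}}

```text
clock: 3.05
eef_pos: [0.4257, 0.073, 0.1333]
tool_rot: [0.892, 0.451, 0.008, -0.021]
ft_force: [-0.3, -0.3, 0.1]
grip_width: 0.0597
grasp_force: 0.0
```

Call:
{"method": "jog_arm", "body": {"deltas": [{"delta_pos": [0, 0, 0], "yaw": -1, "fingers": 0.7}, {"delta_pos": [0, 0, 0], "yaw": -1, "fingers": 0.7}, {"delta_pos": [0, 0, 0], "yaw": -1, "fingers": 0.7}, {"delta_pos": [0, 0, 0], "yaw": -1, "fingers": 0.7}, {"delta_pos": [0, 0, 0], "yaw": -1, "fingers": 0.7}, {"delta_pos": [0, 0, 0], "yaw": -1, "fingers": 0.7}]}}

```text
clock: 3.65
eef_pos: [0.4256, 0.073, 0.1332]
tool_rot: [0.652, 0.758, 0.015, -0.016]
ft_force: [1.1, 0.2, -0.7]
grip_width: 0.0597
grasp_force: 0.0
```

Call:
{"method": "jog_arm", "body": {"deltas": [{"delta_pos": [0, 0, 0], "yaw": -1, "fingers": 0.7}, {"delta_pos": [0, 0, 0], "yaw": -1, "fingers": 0.7}, {"delta_pos": [0, 0, 0], "yaw": -1, "fingers": 0.7}, {"delta_pos": [0, 0, 0], "yaw": -1, "fingers": 0.7}, {"delta_pos": [0, 0, 0], "yaw": -1, "fingers": 0.7}, {"delta_pos": [0, 0, 0], "yaw": -1, "fingers": 0.7}]}}

```text
clock: 4.25
eef_pos: [0.4257, 0.073, 0.1332]
tool_rot: [0.313, 0.95, 0.02, -0.009]
ft_force: [-0.1, -1.1, 0.4]
grip_width: 0.0599
grasp_force: 0.0
```

Call:
{"method": "jog_arm", "body": {"deltas": [{"delta_pos": [0, 0, 0], "yaw": -1, "fingers": 0.7}, {"delta_pos": [0, 0, 0], "yaw": -1, "fingers": 0.7}, {"delta_pos": [0, 0, 0], "yaw": -1, "fingers": 0.7}, {"delta_pos": [0, 0, 0], "yaw": -1, "fingers": 0.7}, {"delta_pos": [0, 0, 0], "yaw": -1, "fingers": 0.7}, {"delta_pos": [0, 0, 0], "yaw": -1, "fingers": 0.7}, {"delta_pos": [0, 0, 0], "yaw": -1, "fingers": 0.7}]}}

```text
clock: 4.95
eef_pos: [0.4256, 0.073, 0.133]
tool_rot: [-0.073, 0.997, 0.022, -0.001]
ft_force: [-0.5, -0.1, -0.6]
grip_width: 0.0599
grasp_force: 0.0
```

```bash
python3 -c "
from h import *
print(bot.get_obs()['eef_pos'],heading(),Rn.from_quat(bot.get_obs()['tool_rot']).as_matrix()[:,2]); go((.4202,.1016,.06),186.2-360)"
```

```text
[0.42560803 0.07302066 0.13297166] -171.63121558313955 [-0.00537043  0.04346183 -0.99904065]
delta [0.004  0.0969 0.2432] yaw 0.0482 dist 0.079
```

Call:
{"method": "jog_arm", "body": {"deltas": [{"delta_pos": [0.004, 0.1, 0.12], "yaw": 0.048, "fingers": 0.7}, {"delta_pos": [0.004, 0.1, 0.24], "yaw": 0.048, "fingers": 0.7}, {"delta_pos": [0.004, 0.1, 0.24], "yaw": 0.048, "fingers": 0.7}, {"delta_pos": [0.004, 0.1, 0.24], "yaw": 0.048, "fingers": 0.7}]}}

```text
clock: 5.35
eef_pos: [0.4186, 0.1058, 0.0614]
tool_rot: [-0.054, 0.998, 0.022, -0.003]
ft_force: [1.9, -0.1, 1.1]
grip_width: 0.0594
grasp_force: 0.0
```

```bash
python3 -c "
from h import *
print(bot.get_obs()['eef_pos'],heading(),Rn.from_quat(bot.get_obs()['tool_rot']).as_matrix()[:,2]); go((.4202,.1022,.004),186.2-360)"; python3 w.py 2
```

```text
[0.41862908 0.1057522  0.06143219] -173.76174020314875 [-0.00887068  0.04297972 -0.99903656]
delta [-0.0039 -0.0123  0.1914] yaw 0.0009 dist 0.058
cam [0.3481972  0.09123092 0.2034227 ] [0.41983697 0.10591359 0.06224918] -173.77396986535538 [-0.22987444 -0.47922248  0.54120152]
(226, 186, 42, 124) all [456.8 106.2] [106.1  26.1] 6.2
  flat 2231 [431.  103.3] [53.7 25.8] 6.2 0.0292
```

```bash
cat >> h.py <<'E'
def go(p,hd=None):
    "normalised deltas from measured pose to world p, tool-x heading hd deg (full tool axes)"
    o=bot.get_obs(); R=Rn.from_quat(o['tool_rot']).as_matrix(); d=np.array(p)-np.array(o['eef_pos']); h=heading()
    y=0 if hd is None else ((h-hd+180)%360-180)/45
    print('at',np.round(o['eef_pos'],4),round(h,2),'delta',(R.T@d/.3).round(4),'yaw',round(y,4),'dist',np.linalg.norm(d).round(3))
E
python3 -c "
from h import *
go((.419,.1022,.004),186.2)"
```

```text
at [0.4198 0.1059 0.0622] -173.77 delta [ 0.0038 -0.0205  0.1935] yaw 0.0006 dist 0.058
```

Call:
{"method": "jog_arm", "body": {"deltas": [{"delta_pos": [0.004, -0.02, 0.1], "yaw": 0, "fingers": 0.7}, {"delta_pos": [0.004, -0.02, 0.16], "yaw": 0, "fingers": 0.7}, {"delta_pos": [0.004, -0.02, 0.19], "yaw": 0, "fingers": 0.7}, {"delta_pos": [0.004, -0.02, 0.19], "yaw": 0, "fingers": 0.5}, {"delta_pos": [0.004, -0.02, 0.19], "yaw": 0, "fingers": 0.1}, {"delta_pos": [0.004, -0.02, 0.19], "yaw": 0, "fingers": 0.1}, {"delta_pos": [0.004, -0.02, 0.19], "yaw": 0, "fingers": 0.1}, {"delta_pos": [0.004, -0.02, 0.19], "yaw": 0, "fingers": 0.1}]}}

```text
clock: 6.2
eef_pos: [0.4192, 0.1025, 0.0051]
tool_rot: [-0.055, 0.998, 0.022, -0.001]
ft_force: [-1.5, -0.7, 6.8]
grip_width: 0.0249
grasp_force: 58.8
```

```bash
python3 -c "
from h import *
go((.419,.1022,.034),186.2)
o=bot.get_obs();print(o['grip_width'],o['grasp_force'],o['ft_force'])
p=dock(-155-38,-80);print(p)"
```

```text
at [0.4192 0.1025 0.0051] -173.73 delta [ 0.0008  0.0033 -0.0963] yaw 0.0015 dist 0.029
0.024906159152045925 58.80038782954216 [-1.49373186 -0.71340822  6.78400461]
[ 0.40723057 -0.24103709]
```

Call:
{"method": "jog_arm", "body": {"deltas": [{"delta_pos": [0, 0, -0.1], "yaw": 0, "fingers": 0.1}, {"delta_pos": [0, 0, -0.23], "yaw": 0, "fingers": 0.1}, {"delta_pos": [0, 0, -0.23], "yaw": 0, "fingers": 0.1}]}}

```text
clock: 6.5
eef_pos: [0.4227, 0.1003, 0.0775]
tool_rot: [-0.055, 0.998, 0.023, 0.002]
ft_force: [1.5, 0.7, 0.3]
grip_width: 0.0251
grasp_force: 58.6
```

```bash
python3 -c "
from h import *
go((.415,-.10,.075),175)
o=bot.get_obs();print(o['grip_width'],o['grasp_force'],o['ft_force'])"
```

```text
at [0.4227 0.1003 0.0775] -173.72 delta [ 0.0985 -0.6606 -0.0222] yaw 0.2506 dist 0.2
0.025073563952918567 58.638581335544586 [1.51478124 0.72079611 0.29322103]
```

Call:
{"method": "jog_arm", "body": {"deltas": [{"delta_pos": [0.098, -0.66, -0.022], "yaw": 0.25, "fingers": 0.1}, {"delta_pos": [0.098, -0.66, -0.022], "yaw": 0.25, "fingers": 0.1}, {"delta_pos": [0.098, -0.66, -0.022], "yaw": 0.25, "fingers": 0.1}, {"delta_pos": [0.098, -0.66, -0.022], "yaw": 0.25, "fingers": 0.1}, {"delta_pos": [0.098, -0.66, -0.022], "yaw": 0.25, "fingers": 0.1}, {"delta_pos": [0.098, -0.66, -0.022], "yaw": 0.25, "fingers": 0.1}]}}

```text
clock: 7.1
eef_pos: [0.4106, -0.1019, 0.0704]
tool_rot: [0.045, 0.999, 0.022, -0.005]
ft_force: [0.3, 0.1, -1.0]
grip_width: 0.0251
grasp_force: 58.8
```

```bash
python3 -c "
from h import *
go((*dock(-193,-80),.075),164.7)
o=bot.get_obs();print(o['grip_width'],o['grasp_force'],o['ft_force'])"
```

```text
at [ 0.4106 -0.1019  0.0704] 174.82 delta [-0.0305 -0.4618 -0.0354] yaw 0.2249 dist 0.139
0.025115213226810193 58.782538175582886 [ 0.25308607  0.06106526 -0.98211675]
```

Call:
{"method": "jog_arm", "body": {"deltas": [{"delta_pos": [-0.03, -0.46, -0.035], "yaw": 0.22, "fingers": 0.1}, {"delta_pos": [-0.03, -0.46, -0.035], "yaw": 0.22, "fingers": 0.1}, {"delta_pos": [-0.03, -0.46, -0.035], "yaw": 0.22, "fingers": 0.1}, {"delta_pos": [-0.03, -0.46, -0.035], "yaw": 0.22, "fingers": 0.1}, {"delta_pos": [-0.03, -0.46, -0.035], "yaw": 0.22, "fingers": 0.1}]}}

```text
clock: 7.6
eef_pos: [0.4081, -0.2382, 0.0747]
tool_rot: [0.129, 0.991, 0.021, -0.007]
ft_force: [0.1, 0.8, 0.1]
grip_width: 0.0251
grasp_force: 59.0
```

```bash
python3 -c "
from h import *
go((*dock(-193,-80),.0065),164.7)
c=cam('top'); np.savez('top1.npz',**c); save(c,'pics/t1.png',4,(200,110,350,250))
s=cam('scene'); np.savez('scene1.npz',**s)
w=cloud(c); m=np.zeros(w.shape[:2],bool); m[110:215,262:345]=True
# housing and catch in cloud
for lo,hi,nm in((.049,.058,'housing'),):
    k=m&(w[...,2]>lo)&(w[...,2]<hi); n,l,st,ce=cv2.connectedComponentsWithStats(k.astype(np.uint8)); i=1+st[1:,4].argmax(); r=cv2.minAreaRect((w[l==i][:,:2]*1000).astype(np.float32)); print(nm,r)
# points in dock frame, catch region
r=np.radians(DH); d=(w[...,:2]-D); X=(d[...,0]*np.cos(r)+d[...,1]*np.sin(r))*1000; Y=(-d[...,0]*np.sin(r)+d[...,1]*np.cos(r))*1000; Z=w[...,2]*1000
k=(Y<-62)&(Y>-100)&(X>-100)&(X<35)&(Z>8)
for a in range(-100,35,15):
    q=k&(X>=a)&(X<a+15)
    if q.sum(): print(a,q.sum(),np.median(Y[q]).round(1),Y[q].min().round(1),Y[q].max().round(1),np.median(Z[q]).round(1),X[q].min().round(1))
k=(abs(Y)<35)&(X<-55)&(X>-115)&(Z>12)&(Z<30)
print('loop',Y[k].min(),Y[k].max(),X[k].min()); q=k&(X<-88); print(np.median(X[q]),np.median(Y[q]),np.median(Z[q]),q.sum())
"
```

```text
at [ 0.4081 -0.2382  0.0747] 165.19 delta [-0.0042 -0.0191  0.2266] yaw 0.011 dist 0.068
housing ((680.1246948242188, -232.79043579101562), (149.5462188720703, 34.54448699951172), 74.8924789428711)
-85 42 -80.0 -91.9 -69.6 31.3 -82.1
-70 48 -80.1 -91.4 -70.0 20.6 -69.6
-55 58 -78.3 -91.6 -62.3 19.5 -54.6
-40 49 -80.3 -91.7 -62.5 19.1 -39.6
-25 50 -80.2 -91.0 -62.1 19.4 -24.8
-10 50 -79.6 -91.4 -62.1 19.3 -9.9
5 49 -80.0 -90.4 -69.3 19.1 5.3
20 50 -80.2 -91.1 -68.9 19.5 20.2
loop -32.0320094864088 30.088299284613594 -96.5118789776541
-92.58072245102917 0.3516953428273871 25.792355453610522 71
```

View pics/t1.png

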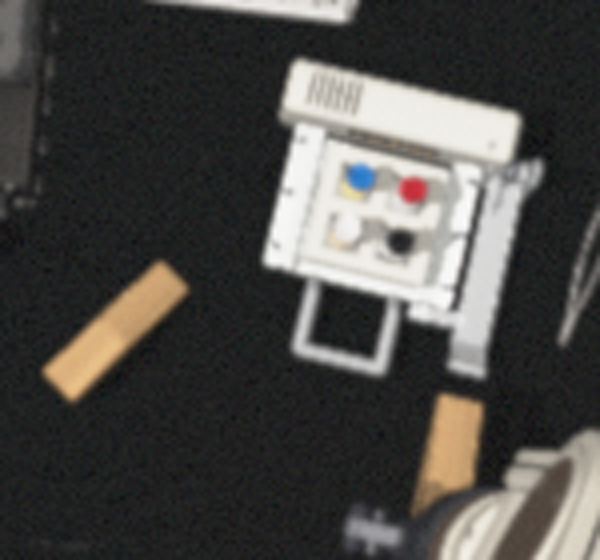

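The crop shows the held wedge at (455,450) with its thin end at (462,398), lined up with the catch tip at (467,365). The loop is at (345,365). The dock frame fits: catch centre at y -80.0, loop centred at y about 0. Now I lower the wedge.

Call:
{"method": "jog_arm", "body": {"deltas": [{"delta_pos": [-0.004, -0.019, 0.1], "yaw": 0.011, "fingers": 0.1}, {"delta_pos": [-0.004, -0.019, 0.2], "yaw": 0.011, "fingers": 0.1}, {"delta_pos": [-0.004, -0.019, 0.224], "yaw": 0.011, "fingers": 0.1}, {"delta_pos": [-0.004, -0.019, 0.224], "yaw": 0.011, "fingers": 0.1}]}}

```text
clock: 8.1
eef_pos: [0.406, -0.2399, 0.0069]
tool_rot: [0.132, 0.991, 0.022, -0.009]
ft_force: [0.0, 0.2, 0.1]
grip_width: 0.0248
grasp_force: 58.9
```

```bash
cat > t.py <<'E'
from h import *
o=bot.get_obs();print(o['clock'],o['grip_width'],np.round(o['ft_force'],1))
c=cam('top'); w=cloud(c); r=np.radians(DH); d=(w[...,:2]-D); X=(d[...,0]*np.cos(r)+d[...,1]*np.sin(r))*1000; Y=(-d[...,0]*np.sin(r)+d[...,1]*np.cos(r))*1000; Z=w[...,2]*1000
hsv=cv2.cvtColor(c['image'],cv2.COLOR_RGB2HSV); m=(cv2.inRange(hsv,(8,70,80),(25,255,255))>0)&(Y<-50)&(Y>-110)&(X<-40)&(X>-260)&(Z<40)
print('wedge px',m.sum(),'X',X[m].min().round(1),X[m].max().round(1))
for a in range(-240,-40,15):
    q=m&(X>=a)&(X<a+15)
    if q.sum()>8: print(a+7,'Y',Y[q].min().round(1),Y[q].max().round(1),'Z',np.median(Z[q]).round(1))
k=(Y<-72)&(Y>-88)&(Z>8)
for a in(-78,-40,0): 
    q=k&(X>=a)&(X<a+12)&~m; print('catch',a,np.median(Z[q]).round(1))
E
python3 t.py; python3 -c "
from h import *
go((*dock(-193+50,-80),.0075),164.7); go((*dock(-193+90,-80),.0075),164.7)"
```

```text
8.1 0.02481166111261549 [0.  0.2 0.1]
wedge px 291 X -175.0 -101.1
-173 Y -70.1 -64.8 Z 22.2
-158 Y -97.3 -64.8 Z 29.1
-143 Y -97.3 -64.1 Z 24.4
-128 Y -96.9 -64.1 Z 17.6
-113 Y -96.4 -63.7 Z 10.9
-98 Y -90.4 -65.5 Z 0.4
catch -78 27.4
catch -40 19.5
catch 0 19.6
at [ 0.4069 -0.2407  0.0077] 164.79 delta [-0.1678 -0.0009 -0.0029] yaw 0.0019 dist 0.05
at [ 0.4069 -0.2407  0.0077] 164.79 delta [-0.3012 -0.001  -0.0057] yaw 0.0019 dist 0.09
```

Call:
{"method": "jog_arm", "body": {"deltas": [{"delta_pos": [-0.04, 0, -0.001], "yaw": 0.002, "fingers": 0.1}, {"delta_pos": [-0.08, 0, -0.001], "yaw": 0.002, "fingers": 0.1}, {"delta_pos": [-0.12, 0, -0.002], "yaw": 0.002, "fingers": 0.1}, {"delta_pos": [-0.15, 0, -0.003], "yaw": 0.002, "fingers": 0.1}, {"delta_pos": [-0.18, 0, -0.003], "yaw": 0.002, "fingers": 0.1}, {"delta_pos": [-0.2, -0.001, -0.004], "yaw": 0.002, "fingers": 0.1}, {"delta_pos": [-0.2, -0.001, -0.004], "yaw": 0.002, "fingers": 0.1}]}}

```text
clock: 8.85
eef_pos: [0.4639, -0.2576, 0.0067]
tool_rot: [0.134, 0.991, 0.022, -0.008]
ft_force: [-2.5, 0.7, -3.5]
grip_width: 0.025
grasp_force: 58.8
```

```bash
python3 t.py; python3 -c "
from h import *
go((*dock(-88,-80),.0075),164.7)"
```

```text
8.85 0.02502270096756949 [-2.5  0.7 -3.5]
wedge px 93 X -110.2 -56.0
-98 Y -81.4 -65.8 Z 28.3
-83 Y -97.9 -66.3 Z 24.7
-68 Y -69.8 -66.2 Z 11.7
catch -78 31.0
catch -40 21.4
catch 0 20.3
at [ 0.4639 -0.2576  0.0068] 164.59 delta [-0.1533  0.0038 -0.0057] yaw -0.0024 dist 0.046
```

Call:
{"method": "jog_arm", "body": {"deltas": [{"delta_pos": [-0.03, 0.001, -0.001], "yaw": 0, "fingers": 0.1}, {"delta_pos": [-0.06, 0.002, -0.002], "yaw": 0, "fingers": 0.1}, {"delta_pos": [-0.09, 0.002, -0.003], "yaw": 0, "fingers": 0.1}, {"delta_pos": [-0.12, 0.003, -0.004], "yaw": 0, "fingers": 0.1}, {"delta_pos": [-0.14, 0.004, -0.005], "yaw": 0, "fingers": 0.1}, {"delta_pos": [-0.16, 0.004, -0.005], "yaw": 0, "fingers": 0.1}, {"delta_pos": [-0.16, 0.004, -0.005], "yaw": 0, "fingers": 0.1}]}}

```text
clock: 9.6
eef_pos: [0.5118, -0.2701, 0.0077]
tool_rot: [0.134, 0.991, 0.021, -0.007]
ft_force: [-1.5, 0.9, -5.2]
grip_width: 0.025
grasp_force: 58.9
```

```bash
python3 t.py; python3 -c "
from h import *
go((*dock(-87,-80),.0065),164.7); s=cam('scene'); save(s,'pics/s2.png',4,(210,180,370,290))"
```

```text
9.6 0.02496612085694306 [-1.5  0.9 -5.2]
wedge px 8 X -99.9 -96.8
catch -78 455.1
catch -40 430.1
catch 0 28.3
at [ 0.5118 -0.2701  0.0079] 164.57 delta [0.0082 0.0014 0.0049] yaw -0.0028 dist 0.003
```

View pics/s2.png

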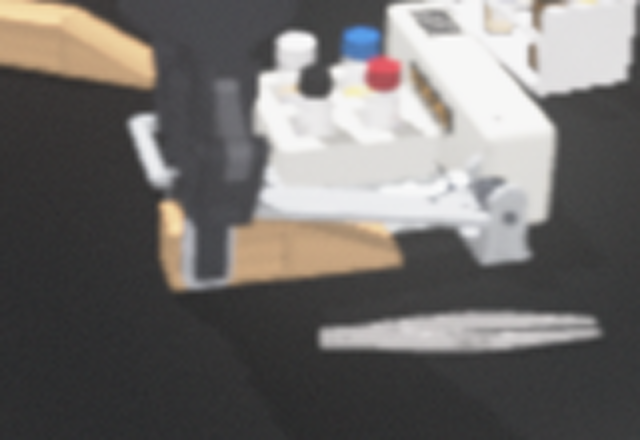

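The scene picture shows the catch (260-490,205) raised on the wedge, which lies at (160-400,250). Next I lower slightly, release, and rise.

Call:
{"method": "jog_arm", "body": {"deltas": [{"delta_pos": [0, 0, 0.006], "yaw": 0, "fingers": 0.1}, {"delta_pos": [0, 0, 0.006], "yaw": 0, "fingers": 0.5}, {"delta_pos": [0, 0, 0.006], "yaw": 0, "fingers": 0.5}, {"delta_pos": [0, 0, 0.006], "yaw": 0, "fingers": 0.5}, {"delta_pos": [0, 0, -0.05], "yaw": 0, "fingers": 0.5}, {"delta_pos": [0.03, 0, -0.15], "yaw": 0, "fingers": 0.5}, {"delta_pos": [0.05, 0, -0.3], "yaw": 0, "fingers": 0.5}, {"delta_pos": [0.1, 0, -0.45], "yaw": 0, "fingers": 0.5}, {"delta_pos": [0.3, 0, -0.45], "yaw": 0, "fingers": 0.5}, {"delta_pos": [0.4, 0, -0.45], "yaw": 0, "fingers": 0.5}]}}

```text
clock: 10.7
eef_pos: [0.3975, -0.2448, 0.1482]
tool_rot: [0.134, 0.991, 0.019, -0.004]
ft_force: [0.1, 0.3, -0.0]
grip_width: 0.0429
grasp_force: 0.0
```

```bash
python3 t.py; python3 -c "
from h import *
go((*dock(-130,0),.14),74.7+45); s=cam('scene'); save(s,'pics/s3.png',4,(210,180,370,290))"
```

```text
10.7 0.04292645241961046 [ 0.1  0.3 -0. ]
wedge px 151 X -101.0 -41.3
-98 Y -99.8 -66.6 Z 28.7
-83 Y -99.7 -65.7 Z 29.7
-68 Y -71.9 -66.2 Z 27.6
catch -78 49.0
catch -40 32.6
catch 0 27.1
at [ 0.3883 -0.2405  0.1456] 164.5 delta [-0.2706  0.2819  0.023 ] yaw 0.9956 dist 0.117
```

View pics/s3.png

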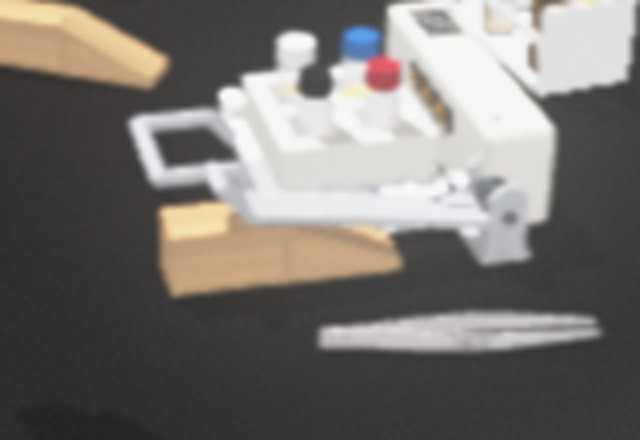

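The catch stays up on the wedge with the hand off: it is raised at (230,200) and the wedge is flat. Next I turn and go above the loop.

Call:
{"method": "jog_arm", "body": {"deltas": [{"delta_pos": [-0.1, 0.1, 0], "yaw": 0.19, "fingers": 0.5}, {"delta_pos": [-0.27, 0.28, 0], "yaw": 0.38, "fingers": 0.5}, {"delta_pos": [-0.27, 0.28, 0], "yaw": 0.57, "fingers": 0.5}, {"delta_pos": [-0.27, 0.28, 0], "yaw": 0.76, "fingers": 0.5}, {"delta_pos": [-0.27, 0.28, 0], "yaw": 0.95, "fingers": 0.5}, {"delta_pos": [-0.27, 0.28, 0], "yaw": 1, "fingers": 0.5}]}}

```text
clock: 11.4
eef_pos: [0.4989, -0.1846, 0.1477]
tool_rot: [0.504, 0.863, 0.017, -0.013]
ft_force: [0.6, 0.5, 0.1]
grip_width: 0.0426
grasp_force: 0.0
```

Call:
{"method": "jog_arm", "body": {"deltas": [{"delta_pos": [0, 0, 0], "yaw": 0.19, "fingers": 0.5}, {"delta_pos": [0, 0, 0], "yaw": 0.38, "fingers": 0.5}, {"delta_pos": [0, 0, 0], "yaw": 0.57, "fingers": 0.5}, {"delta_pos": [0, 0, 0], "yaw": 0.76, "fingers": 0.5}, {"delta_pos": [0, 0, 0], "yaw": 0.95, "fingers": 0.5}, {"delta_pos": [0, 0, 0], "yaw": 1, "fingers": 0.5}, {"delta_pos": [0, 0, 0], "yaw": 1, "fingers": 0.5}]}}

```text
clock: 12.1
eef_pos: [0.4984, -0.1849, 0.1478]
tool_rot: [0.795, 0.606, 0.01, -0.019]
ft_force: [0.3, 0.7, 0.5]
grip_width: 0.0431
grasp_force: 0.0
```

```bash
python3 -c "
from h import *
c=cam('wrist'); save(c,'pics/w3.png',1.5)
w=cloud(c); r=np.radians(DH); d=(w[...,:2]-D); X=(d[...,0]*np.cos(r)+d[...,1]*np.sin(r))*1000; Y=(-d[...,0]*np.sin(r)+d[...,1]*np.cos(r))*1000; Z=w[...,2]*1000
q=(abs(Y)<15)&(X<-75)&(X>-115)&(Z>15)&(Z<32); print('bar',q.sum(),X[q].min(),X[q].max(),np.median(X[q]),np.median(Z[q]))
q=(X<-60)&(X>-85)&(Z>12)&(Z<32)&(abs(Y)<40); print('legs',Y[q&(Y<0)].min() if (q&(Y<0)).any() else 0,Y[q&(Y>0)].max() if (q&(Y>0)).any() else 0)
print(bot.get_obs()['joint_pos'])
go((*dock(-95,0),.07),74.7);go((*dock(-95,0),.01),74.7)"
```

```text
bar 245 -95.97113905303793 -87.86684363888995 -92.25623117461299 24.251788904243227
legs -31.90487944234957 29.152471036339783
[-0.3766871   0.36886989 -0.04070338  1.18288715  0.03735295  1.46239788]
at [ 0.4982 -0.1849  0.1477] 74.59 delta [-0.0039  0.088   0.2575] yaw -0.0026 dist 0.082
at [ 0.4982 -0.1849  0.1477] 74.59 delta [-0.0118  0.0915  0.4574] yaw -0.0026 dist 0.14
```

View pics/w3.png

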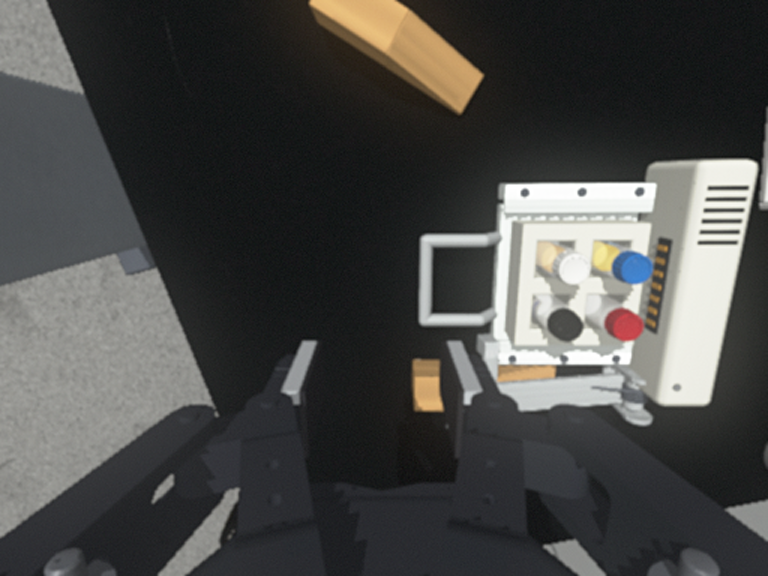

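The wrist picture shows the loop at (425,280) with a free opening, and the catch still up on the wedge at (525,385). The bar centre is at dock x about -92.5, Z 24 on top, which agrees with the given geometry.

Call:
{"method": "jog_arm", "body": {"deltas": [{"delta_pos": [-0.004, 0.1, 0.1], "yaw": 0, "fingers": 0.5}, {"delta_pos": [-0.006, 0.1, 0.2], "yaw": 0, "fingers": 0.5}, {"delta_pos": [-0.008, 0.1, 0.25], "yaw": 0, "fingers": 0.5}, {"delta_pos": [-0.01, 0.1, 0.3], "yaw": 0, "fingers": 0.5}, {"delta_pos": [-0.012, 0.1, 0.36], "yaw": 0, "fingers": 0.5}, {"delta_pos": [-0.012, 0.1, 0.42], "yaw": 0, "fingers": 0.5}, {"delta_pos": [-0.012, 0.1, 0.465], "yaw": 0, "fingers": 0.5}, {"delta_pos": [-0.012, 0.1, 0.465], "yaw": 0, "fingers": 0.5}]}}

```text
clock: 12.95
eef_pos: [0.5227, -0.1894, 0.0051]
tool_rot: [0.795, 0.606, 0.009, -0.021]
ft_force: [0.1, 0.6, -1.1]
grip_width: 0.0426
grasp_force: 0.0
```

```bash
python3 -c "
from h import *
go((*dock(-92.5,0),.007),74.7); print(bot.get_obs()['ft_force'])"
```

```text
at [ 0.5227 -0.1894  0.0051] 74.55 delta [-0.0007  0.009  -0.0064] yaw -0.0033 dist 0.003
[ 0.12312974  0.61813626 -1.10566983]
```

Call:
{"method": "jog_arm", "body": {"deltas": [{"delta_pos": [0, 0.008, -0.006], "yaw": -0.003, "fingers": 0.5}, {"delta_pos": [0, 0.008, -0.006], "yaw": -0.003, "fingers": 0.3}, {"delta_pos": [0, 0.008, -0.006], "yaw": -0.003, "fingers": 0.15}, {"delta_pos": [0, 0.008, -0.006], "yaw": -0.003, "fingers": 0}, {"delta_pos": [0, 0.008, -0.006], "yaw": -0.003, "fingers": 0}, {"delta_pos": [0, 0.008, -0.006], "yaw": -0.003, "fingers": 0}, {"delta_pos": [0, 0.008, -0.006], "yaw": -0.003, "fingers": 0}]}}

```text
clock: 13.65
eef_pos: [0.5265, -0.1908, 0.0092]
tool_rot: [0.795, 0.606, 0.01, -0.02]
ft_force: [-2.1, 0.0, 4.2]
grip_width: 0.0055
grasp_force: 58.8
```

```bash
python3 -c "
from h import *
z=bot.get_obs()['eef_pos'][2]
go((*dock(-92.5-60,0),z),74.7);go((*dock(-92.5-122,0),z),74.7); print(bot.get_obs()['ft_force'])"
```

```text
at [ 0.5265 -0.1908  0.0092] 74.66 delta [ 2.000e-04 -2.041e-01  3.900e-03] yaw -0.0009 dist 0.061
at [ 0.5265 -0.1908  0.0092] 74.66 delta [ 1.000e-04 -4.107e-01  7.800e-03] yaw -0.0009 dist 0.123
[-2.05319519  0.03074453  4.19432838]
```

Call:
{"method": "jog_arm", "body": {"deltas": [{"delta_pos": [0, -0.01, 0.003], "yaw": 0, "fingers": 0}, {"delta_pos": [0, -0.03, 0.004], "yaw": 0, "fingers": 0}, {"delta_pos": [0, -0.05, 0.004], "yaw": 0, "fingers": 0}, {"delta_pos": [0, -0.07, 0.004], "yaw": 0, "fingers": 0}, {"delta_pos": [0, -0.09, 0.005], "yaw": 0, "fingers": 0}, {"delta_pos": [0, -0.11, 0.005], "yaw": 0, "fingers": 0}, {"delta_pos": [0, -0.11, 0.005], "yaw": 0, "fingers": 0}]}}

```text
clock: 14.35
eef_pos: [0.4936, -0.1815, 0.0081]
tool_rot: [0.795, 0.606, 0.01, -0.02]
ft_force: [2.4, 1.5, 4.9]
grip_width: 0.0055
grasp_force: 59.2
```

```bash
cat > u.py <<'E'
from h import *
o=bot.get_obs(); print(o['clock'],np.round(o['ft_force'],1),o['grip_width'])
go((*dock(-92.5-122,0),o['eef_pos'][2]),74.7)
c=cam('scene'); w=cloud(c); r=np.radians(DH); d=(w[...,:2]-D); X=(d[...,0]*np.cos(r)+d[...,1]*np.sin(r))*1000; Y=(-d[...,0]*np.sin(r)+d[...,1]*np.cos(r))*1000; Z=w[...,2]*1000
q=(Z>33)&(Z<42)&(abs(Y)<45)&(X<46)&(X>-180); print('rack top X',np.percentile(X[q],[2,98]).round(1),'Y',np.percentile(Y[q],[2,98]).round(1),'Z',np.median(Z[q]).round(1))
A=np.c_[X[q],Y[q],np.ones(q.sum())]; print('tilt deg',np.degrees(np.linalg.lstsq(A,Z[q],rcond=None)[0][:2]).round(2))
k=(Y<-72)&(Y>-88)&(Z>8)&(Z<60)
for a in(-78,-40,0):
    q=k&(X>=a)&(X<a+12); print('catch',a,np.percentile(Z[q],90).round(1) if q.any() else None)
E
python3 u.py
```

```text
14.35 [2.4 1.5 4.9] 0.005531777885602723
at [ 0.4936 -0.1815  0.0081] 74.66 delta [-0.0008 -0.2968  0.006 ] yaw -0.0009 dist 0.089
rack top X [-140.7    3.6] Y [-41.4  33.2] Z 35.9
tilt deg [ 0.01 -0.12]
catch -78 44.6
catch -40 30.3
catch 0 24.4
```

Call:
{"method": "jog_arm", "body": {"deltas": [{"delta_pos": [0, -0.02, 0], "yaw": 0, "fingers": 0}, {"delta_pos": [0, -0.05, 0], "yaw": 0, "fingers": 0}, {"delta_pos": [0, -0.08, 0.001], "yaw": 0, "fingers": 0}, {"delta_pos": [0, -0.11, 0.001], "yaw": 0, "fingers": 0}, {"delta_pos": [0, -0.14, 0.002], "yaw": 0, "fingers": 0}, {"delta_pos": [0, -0.17, 0.002], "yaw": 0, "fingers": 0}, {"delta_pos": [0, -0.2, 0.003], "yaw": 0, "fingers": 0}, {"delta_pos": [0, -0.23, 0.004], "yaw": 0, "fingers": 0}, {"delta_pos": [0, -0.26, 0.004], "yaw": 0, "fingers": 0}, {"delta_pos": [0, -0.29, 0.005], "yaw": 0, "fingers": 0}, {"delta_pos": [0, -0.31, 0.005], "yaw": 0, "fingers": 0}, {"delta_pos": [0, -0.31, 0.005], "yaw": 0, "fingers": 0}]}}

```text
clock: 15.6
eef_pos: [0.4026, -0.1567, 0.008]
tool_rot: [0.795, 0.606, 0.009, -0.021]
ft_force: [-1.2, 0.8, 5.2]
grip_width: 0.0055
grasp_force: 59.3
```

```bash
python3 u.py; python3 -c "
from h import *
c=cam('scene'); save(c,'pics/s4.png',3.2,(150,150,370,290))"
```

```text
15.6 [-1.2  0.8  5.2] 0.005490462704668995
at [ 0.4026 -0.1567  0.008 ] 74.63 delta [-0.0003  0.0175 -0.0004] yaw -0.0015 dist 0.005
rack top X [-164.7  -90.5] Y [-42.2  33.5] Z 35.9
tilt deg [1.48 0.06]
catch -78 44.7
catch -40 30.4
catch 0 24.4
```

View pics/s4.png

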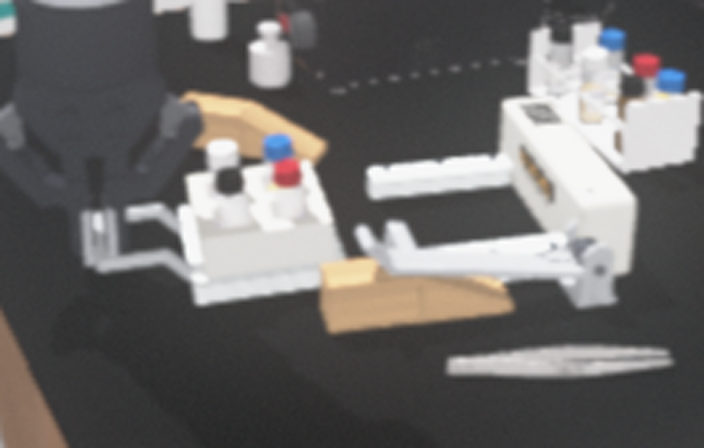

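The picture shows the tray out at (265,245), well clear of the rails, with the catch resting on the wedge (415,290). Next I release and rise.

Call:
{"method": "jog_arm", "body": {"deltas": [{"delta_pos": [0, 0, 0], "yaw": 0, "fingers": 0.15}, {"delta_pos": [0, 0, 0], "yaw": 0, "fingers": 0.4}, {"delta_pos": [0, 0, 0], "yaw": 0, "fingers": 0.4}, {"delta_pos": [0, 0, 0], "yaw": 0, "fingers": 0.4}, {"delta_pos": [0, 0, -0.05], "yaw": 0, "fingers": 0.4}, {"delta_pos": [0, 0, -0.15], "yaw": 0, "fingers": 0.4}, {"delta_pos": [0, 0, -0.3], "yaw": 0, "fingers": 0.4}, {"delta_pos": [0, 0, -0.45], "yaw": 0, "fingers": 0.4}, {"delta_pos": [0, -0.1, -0.6], "yaw": 0, "fingers": 0.4}, {"delta_pos": [0, -0.1, -0.6], "yaw": 0, "fingers": 0.4}, {"delta_pos": [0, -0.1, -0.6], "yaw": 0, "fingers": 0.4}]}}

```text
clock: 16.8
eef_pos: [0.3778, -0.1575, 0.1898]
tool_rot: [0.795, 0.606, 0.011, -0.018]
ft_force: [-0.9, 0.5, -0.8]
grip_width: 0.0341
grasp_force: 0.0
```

```bash
python3 u.py; python3 t.py; python3 -c "
from h import *
c=cam('scene'); save(c,'pics/s5.png',3.2,(130,150,370,290))"
```

```text
16.8 [-0.9  0.5 -0.8] 0.034111575066486016
at [ 0.3778 -0.1575  0.1898] 74.65 delta [ 0.0241  0.0964 -0.0006] yaw -0.0011 dist 0.03
rack top X [-163.5  -88.9] Y [-42.   33.5] Z 34.7
tilt deg [ 0.13 -0.45]
catch -78 44.6
catch -40 31.0
catch 0 24.4
16.85 0.03434880268547124 [ 0.7  0.6 -0.1]
wedge px 152 X -101.2 -41.3
-98 Y -100.0 -66.4 Z 29.1
-83 Y -99.9 -65.9 Z 29.1
-68 Y -71.5 -66.0 Z 26.4
catch -78 49.5
catch -40 32.9
catch 0 28.1
```

View pics/s5.png

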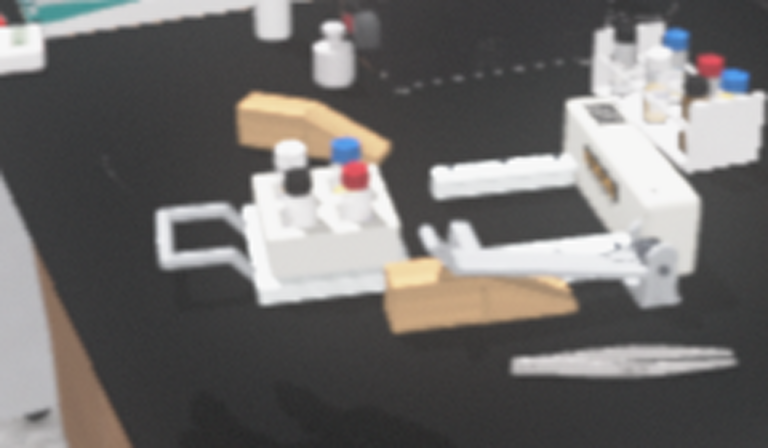

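The tray stands flat and clear at (325,235), and the catch is held up on the wedge (480,290). The weight and tweezers have not moved, and the robot touches nothing.

```bash
python3 -c "
from h import *
print(bot.job_done())"
```

```text
the job is handed in; nothing more can be done
None
```

The job is handed in at about 17 s: the wedge holds the catch up, the tray stands level on the bench about 35 mm clear of the rails, and the weight and tweezers look unmoved.

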